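# Level the hotplate on its screw foot

## Robot

A 6-joint arm with a two-finger parallel gripper is mounted at the origin on the work surface. World frame = base frame: x ahead of the robot, y to its left, z up, the work surface at z = 0. Lengths are in m, angles in rad, forces in N, time in s.
With the tool pointing down it reaches from about 0.325 to 0.775 m from the base axis. Payload 5.5 kg.
Tool frame: the origin (TCP) lies at the very end of the fingers, on their centre line; the grasp point (between the pads) lies grasp_offset behind it (grasp_offset is the distance from the TCP to the grasp point, in m); y points along the fingers, x is the direction in which the jaws open and shut, and the axes are right-handed (so a half turn about y gives the same grasp; the last joint's range is limited). The gripper opens to 88 mm and grips with 3 to 60 N. Pads are 20 mm wide; open, the fingers measure 115 mm over their backs; the gripper's body (75 mm by 178 mm) begins 61 mm behind the grasp point.
Start: joints at [1.101, 0.091, 1.231, -0, 1.82, -0.057], TCP at [0.241, 0.55, 0.223] pointing down, gripper open.
Joint ranges: [-2.87, 2.87], [-0.86, 2.18], [0.17, 2.46], [-1.51, 4.65], [0.06, 2.69], [-2.65, 2.65]. Speed limits (rad/s): [2.57, 2.57, 3.01, 3.14, 3.14, 3.14].

## Interface

Orientations are given as a unit quaternion [x, y, z, w].
In Python, from cell import observe, snapshot, job_done, grasp_offset gives the robot as it stands. The module is installed in compiled form; this text tells all that it offers.
- The arm moves only by the tool carry_out, never from a script. Its argument "moves" is a list that holds one entry, the list of rows, each a list of 7 numbers: the shift along the world's x, y, z in mm, then the turn, a rotation vector about the world's x, y, z in degrees, then the finger opening in mm, from 0 to 87.8. In form: [[[x, y, z, ax, ay, az, gripper], ...]]. A call has 1 to 10 rows; each row is the pose to reach, as a shift and turn from the pose commanded when the call began; what a row does not reach only later rows make up. A row lasts 1/12 s, in which the tool goes at most 41.7 mm and 7.16 degrees, less where a joint would pass 70% of its speed; a pose out of reach is approached as far as the arm can. A call with a gripper value outside its range is refused whole. The fingers move at their own pace and stop on an object; the grip force is fixed at half the most. Time passes only in rows, so rows that repeat a pose let the fingers close. It gives the time, the measured TCP pose, the force and the opening at its end, in the units of the state.
- observe(): the state, without advancing time (a new reading comes with each control period).
- snapshot(name): name is "scene" or "top" or "wrist"; returns a dict with "color" (384x512x3 uint8, red, green, blue), "fovy" (degrees; the focal length in pixels is half the picture's height over the tangent of half this angle, whatever the lens; pixels are square), "cx", "cy" (the principal point, pixels), "distortion" ([k1, k2, p1, p2, k3] as OpenCV has them; the pictures are not rectified), "R" (3x3) and "t" (3): a world point X has camera coordinates R X + t; the wrist camera has in their place "hand_eye" (4x4, takes a point from camera to tool coordinates, whose origin is the TCP and whose axes are the tool frame's). Camera axes: x right, y down, z forward; pixel columns grow to the right and rows downward; lengths in m; the calibration is good to about 2 mm. A picture is of the moment at which its call begins: read the wrist's pose just before it. There is no depth.
- job_done(): hands the job in, once; it reports no verdict.
The state is a dict: "t": time; "qpos": joint angles; "qvel": joint speeds; "tau": joint torques, N m; "ee_pos": TCP position; "tcp_rot": TCP orientation; "contact_force": force on the tool from outside, world axes, zero at the start; "moment": the same for the moment, N m; "gripper_width": finger opening in m.
Only numpy, scipy, OpenCV 4.12 (cv2) and the standard library are available. Lean on these libraries where they do the work, as an engineer would, in place of code of your own. Each camera call takes 0.05 s, during which the arm holds its last target.

## Task

The small hotplate on the freezer top leans down towards its screw foot. Spin the knurled collar up the threaded rod until the hotplate stands level, then let go of everything, leaving the things around it where they are.

Things in the scene. Friction and masses are not known exactly. Their poses are not given: they have to be found in the camera images.
- hotplate: small hotplate: cream casing 200 mm (x) by 230 mm (y), 42 mm high. It pivots about its far feet; its origin, midway between them 20 mm above the freezer top, stays put. y: the pivot line; z: the casing's normal, vertical when level; -x: towards the threaded rod, 230 mm away. Casing covers x -180 to 20 mm: its near face is 50 mm from the rod. Starts 0.05 to 0.08 rad low at the rod. 1.4 kg
- plate_centre (a point): centre of the top of the hotplate's black round plate (160 mm across), 76 mm above the freezer top when level
- ear (a point): on the hotplate's steel forked ear, a flat tongue 31 mm wide and 5 mm thick that reaches from the casing past the rod, to 14 mm beyond its axis, and rests on the collar; this point is the top of the ear on the rod's axis, 53 mm above the freezer top when level. Ear and hotplate rise and fall with the collar
- collar_centre (a point): centre of the knurled steel collar under the ear: 52 mm across its 20 ridges (49 mm between them), 16 mm high. 40 mm above the freezer top when the hotplate is level, 22 to 28 mm at the start. Rises 20 mm a turn, counter-clockwise seen from above; stays where left; goes up to 10 mm past level. Takes 2 to 4 N along its rim, by a fingertip pressed on the rim and dragged, or by a grip
- rod_tip (a point): top of the fixed upright threaded rod (12 mm across), 78 mm above the freezer top, on the collar's axis; at its foot a pad 42 mm across, 8 mm high. The rim of the collar is free all round the side away from the casing
- drink_can: bystander: red drink can, 66 mm across, 165 mm high; origin under its centre
- mug: bystander: white mug, 82 mm across, 95 mm high; origin under its centre
- jar: bystander: amber jar, 72 mm across, 100 mm high; origin under its centre
- tablet_box: bystander: blue carton 65 by 150 by 45 mm lying flat; origin under its centre
- fork: bystander: steel fork, 190 mm long along x, 4 mm thick, tines to +x; origin under its middle
- knife: bystander: steel table knife, 210 mm long along x, 6 mm thick; origin under its middle
- spoon: bystander: spoon lying along its x axis

How it is judged:
At the end, for the whole second after the job is handed in: the hotplate is level to within 0.012 rad (0.7 degrees; the collar's centre is then within 3 mm of 40 mm above the freezer top) (angle between hotplate's own z axis and vertical below 0.012 rad and height (world z) of collar_centre between 0.037 and 0.043 m); the robot touches nothing.
It fails at once if a bystander (can, mug, jar, carton, fork, knife, spoon) is pushed more than 30 mm (distance of any of drink_can, mug, jar, tablet_box, fork, knife, spoon from where it was at the start of the episode above 0.03 m).
It also fails if it takes over 61 s, if anything falls off the work surface, if the arm or the gripper's body presses on something with over 40 N, if the wrist force passes 120 N, or if a joint passes its speed limit or range.

## Working session

There is one attempt and no reset: what is moved stays moved. The work goes in short steps, Python scripts to look and compute and a tool call to move; the robot and the scene stay as the last step left them, time stands still between calls to the robot, and variables do not carry over. Pictures are saved under pics/ and viewed, and the job is handed in when it is done.

Besides the shell and the picture viewer there is one more tool, called after "Call:" in YAML: its name, and indented under it one key for each argument. carry_out: Moves the arm, as the interface text tells. Its arguments: {"type":"object","properties":{"moves":{"type":"array","items":{"type":"array","items":{"type":"array","items":{"type":"number"}}}}},"required":["moves"]}

```bash
mkdir -p pics; cat > h.py <<'E'
import numpy as np, cv2
from cell import observe, snapshot, job_done, grasp_offset
def save(n,f):
    s=snapshot(n); cv2.imwrite(f'pics/{f}.png',s['color'][:,:,::-1]); np.save(f'pics/{f}.npy',s,allow_pickle=True); return s
def K(s):
    f=s['color'].shape[0]/2/np.tan(np.radians(s['fovy'])/2)
    return np.array([[f,0,s['cx']],[0,f,s['cy']],[0,0,1.]])
def ray(s,u,v):
    p=cv2.undistortPoints(np.array([[[u,v]]],float),K(s),np.array(s['distortion']))[0,0]
    R=np.array(s['R']);t=np.array(s['t'])
    d=R.T@np.array([p[0],p[1],1.]);c=-R.T@t
    return c,d/np.linalg.norm(d)
def onz(s,u,v,z):
    c,d=ray(s,u,v); return c+d*(z-c[2])/d[2]
def tri(rs):
    A=0;b=0
    for c,d in rs:
        P=np.eye(3)-np.outer(d,d);A=A+P;b=b+P@c
    x=np.linalg.solve(A,b)
    return x,[np.linalg.norm((np.eye(3)-np.outer(d,d))@(x-c)) for c,d in rs]
def proj(s,X):
    R=np.array(s['R']);t=np.array(s['t'])
    return cv2.projectPoints(np.array([X],float),cv2.Rodrigues(R)[0],t,K(s),np.array(s['distortion']))[0][0,0]
def load(f): return np.load(f'pics/{f}.npy',allow_pickle=True).item()
E
python3 - <<'E'
from h import *
print(grasp_offset); print(observe())
for n in('scene','top','wrist'):
    s=save(n,n+'0'); print({k:v for k,v in s.items() if k!='color'})
E
```

```text
0.0187
{'t': 0.0, 'qpos': array([ 1.10129624e+00,  9.18381992e-02,  1.23186453e+00, -2.96411095e-05,
        1.81977863e+00, -5.66997301e-02]), 'qvel': array([ 0.00087485, -0.0020781 ,  0.00224685, -0.00023802,  0.00144543,
        0.0001569 ]), 'tau': array([-2.80592667e-04, -4.46465886e+01, -4.06439424e+01,  6.99731056e-02,
        2.97275546e-02, -1.35206005e-04]), 'ee_pos': array([0.24058597, 0.549339  , 0.2215313 ]), 'tcp_rot': array([ 0.59219948,  0.3863426 , -0.38748992, -0.59151562]), 'contact_force': array([-0.28874671, -0.77560627, -0.73842399]), 'moment': array([-0.04186384,  0.01826011, -0.01757931]), 'gripper_width': 0.08762636954041787}
{'fovy': 56.54928884769135, 'cx': 254.80045979555908, 'cy': 192.0125543176459, 'distortion': array([-0.0129126,  0.       ,  0.       ,  0.       ,  0.       ]), 'R': array([[ 0.43866315,  0.8986308 ,  0.00610884],
       [ 0.7754914 , -0.37510079, -0.50785085],
       [-0.45407899,  0.22751281, -0.86142335]]), 't': array([-0.24490419, -0.35211712,  1.51521918])}
{'fovy': 52.854009186847314, 'cx': 256.86529730053223, 'cy': 197.01496257789333, 'distortion': array([0.02544246, 0.        , 0.        , 0.        , 0.        ]), 'R': array([[-0.01360827, -0.99976099, -0.01711049],
       [-0.98268687,  0.0165341 , -0.18453492],
       [ 0.18477372,  0.01430305, -0.982677  ]]), 't': array([0.03681319, 0.51119681, 1.00482483])}
{'fovy': 67.02040153493088, 'cx': 258.3829244063333, 'cy': 192.77484358545297, 'distortion': array([0.01539619, 0.        , 0.        , 0.        , 0.        ]), 'hand_eye': array([[ 9.99998724e-01, -4.49714101e-04, -1.53288314e-03,
         6.97298786e-04],
       [ 1.33259391e-03, -2.94356402e-01,  9.55694791e-01,
        -1.62388216e-01],
       [-8.81003390e-04, -9.55695614e-01, -2.94355427e-01,
         8.21032630e-02],
       [ 0.00000000e+00,  0.00000000e+00,  0.00000000e+00,
         1.00000000e+00]])}
```

View pics/scene0.png

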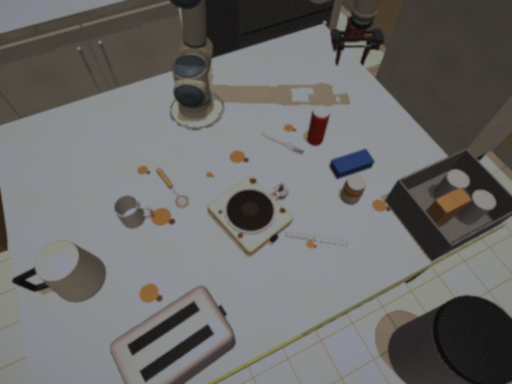

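View pics/top0.png

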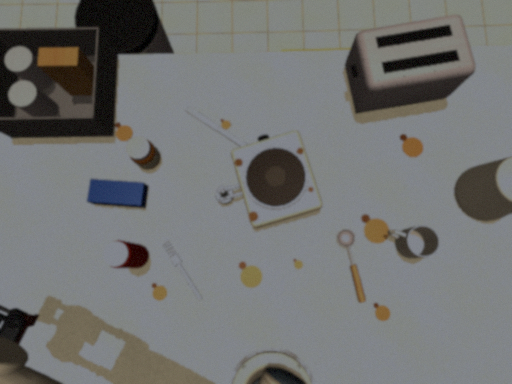

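View pics/wrist0.png

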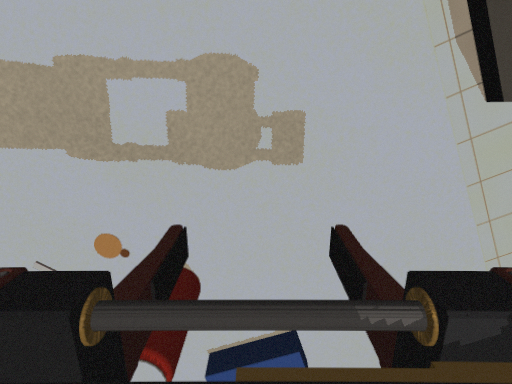

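The scene view shows the hotplate at about (250,212) with its collar at (281,190). In the top view they are at about (275,178) and (226,195). I'll zoom in on both.

```bash
python3 - <<'E'
from h import *
for n,(u,v) in(('scene0',(270,200)),('top0',(240,190))):
    im=load(n)['color'][v-50:v+50,u-65:u+65,::-1]
    cv2.imwrite(f'pics/{n}z.png',cv2.convertScaleAbs(cv2.resize(im,None,fx=6,fy=6,interpolation=cv2.INTER_CUBIC),alpha=1.4))
E
```

```text
(no output)
```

View pics/scene0z.png

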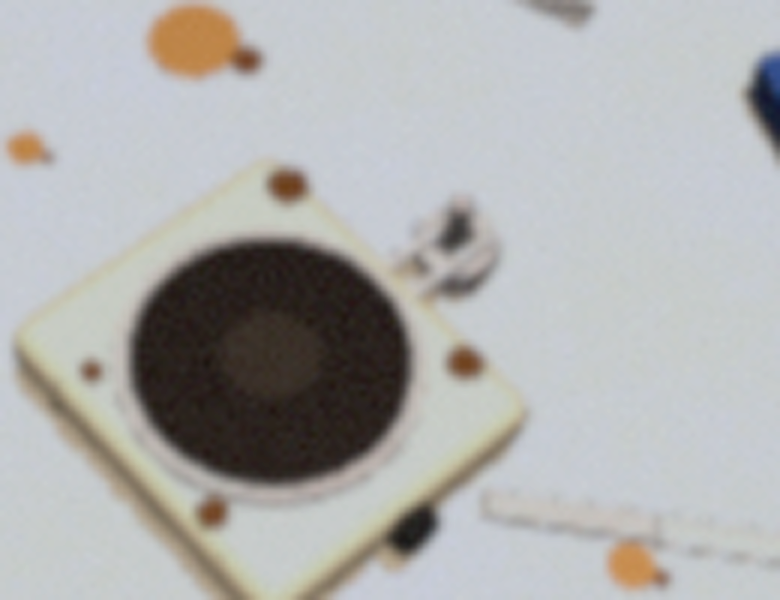

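View pics/top0z.png

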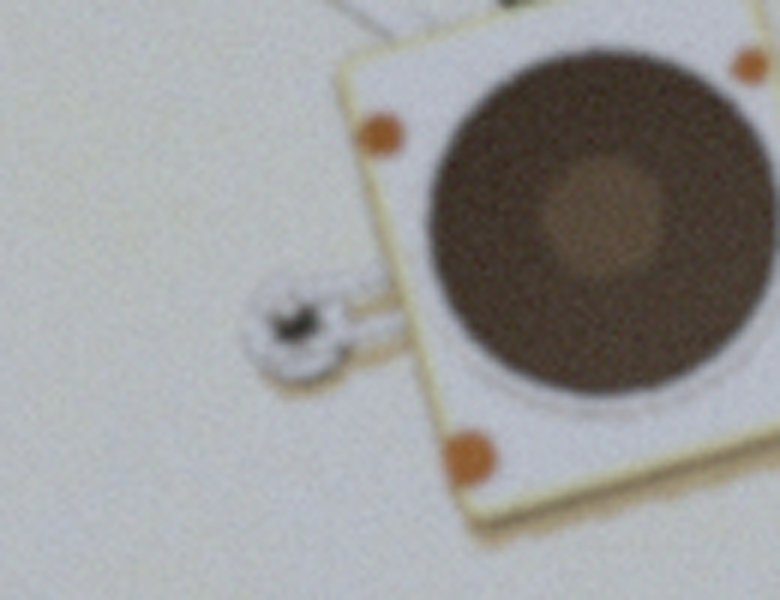

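In the scene crop the rod tip is at about (460,203) and the collar is centred near (455,250). In the top crop the tip is at about (290,300) and the collar near (298,328). I'll triangulate the tip, the plate centre and the plate tilt.

```bash
python3 - <<'E'
from h import *
s=load('scene0');t=load('top0')
S=lambda u,v:(205+u/6-.4,150+v/6-.4)
T=lambda u,v:(175+u/6-.4,140+v/6-.4)
print('tip',tri([ray(s,*S(460,203)),ray(t,*T(290,300))]))
print('collar top-ish',tri([ray(s,*S(455,252)),ray(t,*T(300,328))]), onz(t,*T(300,328),.03),onz(s,*S(455,252),.03))
# plate blob
for n,i,(u,v) in(('s',s,(250,210)),('t',t,(275,178))):
    g=i['color'].astype(int).sum(2); m=(g<240).astype(np.uint8)
    k,l,st,c=cv2.connectedComponentsWithStats(m); q=l[v,u]; print(n,st[q],c[q])
    if n=='s':a=c[q]
    else:b=c[q]
print('plate',tri([ray(s,*a),ray(t,*b)]))
for n,z in(('near corner1',((0,0),(342,68))),('near2',((520,410),(0,0)))):pass
print('dots',tri([ray(s,*S(465,362)),ray(t,*T(380,135))]),tri([ray(s,*S(288,185)),ray(t,*T(469,459))]),tri([ray(s,*S(212,513)),ray(t,*T(750,66))]))
for n,i in(('s',s),('t',t)):
  h=cv2.cvtColor(i['color'],cv2.COLOR_RGB2HSV)
E
```

```text
tip (array([0.52644277, 0.11741724, 0.08237126]), [np.float64(0.0007084239306552189), np.float64(0.0007084239306552047)])
collar top-ish (array([0.52533912, 0.11899697, 0.02404877]), [np.float64(0.0004917282760333151), np.float64(0.0004917282760333074)]) [0.52434272 0.11887006 0.03      ] [0.52814631 0.11648914 0.03      ]
s [ 227  190   46   41 1497] [249.65998664 209.85838343]
t [ 246  148   59   58 2627] [275.29158736 176.68671488]
plate (array([ 0.56342848, -0.02195397,  0.06531888]), [np.float64(0.00017709637262885487), np.float64(0.00017709637262884953)])
dots (array([0.60803884, 0.07888827, 0.05774828]), [np.float64(0.0007302057336313845), np.float64(0.0007302057336314203)]) (array([0.4580325 , 0.04024558, 0.05736192]), [np.float64(0.0003473602524460028), np.float64(0.00034736025244600335)]) (array([ 0.63420126, -0.09001649,  0.06892622]), [np.float64(0.0006262049016157856), np.float64(0.0006262049016159012)])
```

```bash
python3 - <<'E'
from h import *
from scipy.spatial.transform import Rotation as R
o=observe(); M=R.from_quat(o['tcp_rot']).as_matrix(); print(M.round(3))
x=M[:,0]; print('jaw yaw',np.degrees(np.arctan2(x[1],x[0])))
print('target jaw yaw', np.degrees(np.arctan2(.0386,.150)), np.degrees(np.arctan2(.257,.966)))
t=load('top0')
for n,p,z in(('can',(132,255),.08),('jar',(147,153),.05),('box',(118,193),.045),('fork',(168,245),0),('fork',(202,300),0),('knife',(187,108),0),('knife',(238,145),0)):print(n,onz(t,*p,z).round(3))
E
```

```text
[[ 0.401 -0.001 -0.916]
 [ 0.916 -0.001  0.401]
 [-0.001 -1.     0.   ]]
jaw yaw 66.34771612946128
target jaw yaw 14.431009269095206 14.898187254320021
can [0.359 0.352 0.08 ]
jar [0.641 0.333 0.05 ]
box [0.53  0.41  0.045]
fork [0.389 0.28  0.   ]
fork [0.239 0.183 0.   ]
knife [0.794 0.234 0.   ]
knife [0.676 0.083 0.   ]
```

Call:
carry_out:
  moves:
    - [[20,-30,15,0,0,-5,87],[40,-60,25,0,0,-10,87],[60,-92,30,0,0,-16,87],[80,-124,30,0,0,-22,87],[102,-156,30,0,0,-28,87],[124,-188,30,0,0,-34,87],[146,-220,30,0,0,-40,87],[168,-252,30,0,0,-46,87],[190,-286,30,0,0,-52,87],[212,-320,30,0,0,-52,87]]

```text
t: 0.98
ee_pos: [0.4533, 0.2278, 0.2524]
tcp_rot: [0.702, 0.086, -0.086, -0.702]
contact_force: [0.2, 0.3, -0.1]
gripper_width: 0.0869
```

Call:
carry_out:
  moves:
    - [[20,-30,0,0,0,0,87],[42,-62,-10,0,0,0,87],[62,-92,-30,0,0,0,87],[73,-111,-50,0,0,0,87],[73,-111,-60,0,0,0,87],[73,-111,-60,0,0,0,87],[73,-111,-60,0,0,0,87]]

```text
t: 1.57
ee_pos: [0.5251, 0.1191, 0.1922]
tcp_rot: [-0.701, -0.088, 0.089, 0.702]
contact_force: [0.3, -0.4, 0.5]
gripper_width: 0.0873
```

```bash
cat >> h.py <<'E'
from scipy.spatial.transform import Rotation as Ro
def wrist(f):
    o=observe(); s=snapshot('wrist')
    T=np.eye(4);T[:3,:3]=Ro.from_quat(o['tcp_rot']).as_matrix();T[:3,3]=o['ee_pos']
    C=T@np.array(s['hand_eye']); s['R']=C[:3,:3].T; s['t']=-C[:3,:3].T@C[:3,3]
    cv2.imwrite(f'pics/{f}.png',s['color'][:,:,::-1]); np.save(f'pics/{f}.npy',s,allow_pickle=True); return o,s
E
python3 - <<'E'
from h import *
o,s=wrist('w1'); print(o['t'],o['ee_pos'],o['qpos'],o['contact_force'],Ro.from_quat(o['tcp_rot']).as_matrix().round(3).tolist())
for z in(.03,.078): print(proj(s,[.526,.118,z]))
E
```

```text
1.5667 [0.5250884  0.11908939 0.19219977] [ 1.59463421e-01 -7.73226834e-02  1.45364587e+00  5.85097356e-04
  1.76692910e+00 -9.08692821e-02] [ 0.31704745 -0.37497122  0.45138763] [[0.969, -0.002, -0.248], [0.248, 0.0, 0.969], [-0.002, -1.0, 0.001]]
[259.75309056 178.96575467]
[259.83200601 190.97802706]
```

View pics/w1.png

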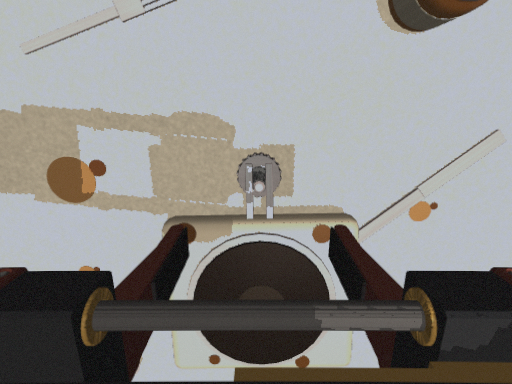

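```bash
python3 - <<'E'
from h import *
s=load('w1')
im=s['color'][140:240,195:325,::-1]
cv2.imwrite('pics/w1z.png',cv2.convertScaleAbs(cv2.resize(im,None,fx=6,fy=6,interpolation=cv2.INTER_CUBIC),alpha=1.3))
E
```

```text
(no output)
```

View pics/w1z.png

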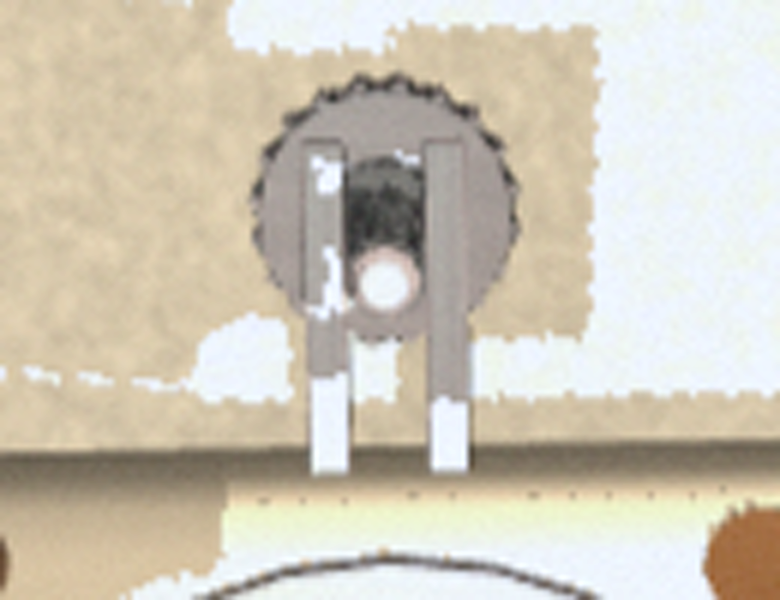

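The tip shows at about (386,280) in the crop, which is pixel (258.9,186.3). The collar disc is centred near (386.5,210), which is (259.0,174.6). Next I intersect these rays with the overhead views.

```bash
python3 - <<'E'
from h import *
s=load('scene0');t=load('top0');w=load('w1')
S=lambda u,v:(205+u/6-.4,150+v/6-.4)
T=lambda u,v:(175+u/6-.4,140+v/6-.4)
print('tip3',tri([ray(s,*S(460,203)),ray(t,*T(290,300)),ray(w,258.9,186.3)]))
print('tip st',tri([ray(s,*S(460,203)),ray(w,258.9,186.3)]),tri([ray(t,*T(290,300)),ray(w,258.9,186.3)]))
print('wrist tip@.078',onz(w,258.9,186.3,.078),'collar@.033',onz(w,259.0,174.6,.033))
c,d=ray(w,259,174.6); f=K(w)[0,0]; dep=52/43.8*f/1000; X=c+d*dep; print('collar by size',X)
for X in ([.5255,.1195,.078],[.5255,.1195,.033]):print(proj(w,X),proj(s,X),proj(t,X))
E
```

```text
tip3 (array([0.52514463, 0.11969786, 0.07714748]), [np.float64(0.0019015651914666234), np.float64(0.0028196607225722614), np.float64(0.0026923553535046093)])
tip st (array([0.52317412, 0.1204629 , 0.0742857 ]), [np.float64(0.0013732929973294603), np.float64(0.0013732929973293763)]) (array([0.52654488, 0.11993087, 0.07215448]), [np.float64(0.0023892315913243687), np.float64(0.0023892315913241766)])
wrist tip@.078 [0.52390101 0.12246446 0.078     ] collar@.033 [0.52369949 0.12350034 0.033     ]
collar by size [0.52446584 0.12045721 0.01999294]
[259.71972219 189.46045861] [281.78147135 183.63236671] [222.57219699 190.38426422]
[259.65956206 178.28253299] [280.88476401 190.28295024] [224.26640768 193.65351248]
```

The wrist ray puts the axis about 4 mm further in y than the overhead views do. I'll go lower and look again, where the wrist error is smaller.

Call:
carry_out:
  moves:
    - [[0,1,-25,0,0,0,68],[0,2,-50,0,0,0,68],[0,2,-75,0,0,0,68],[0,2,-87,0,0,0,68],[0,2,-87,0,0,0,68],[0,2,-87,0,0,0,68]]

```text
t: 2.12
ee_pos: [0.5257, 0.1215, 0.1068]
tcp_rot: [-0.701, -0.089, 0.088, 0.702]
contact_force: [0.8, 0.4, 1.2]
gripper_width: 0.0677
```

```bash
python3 - <<'E'
from h import *
o,s=wrist('w2'); print(o['t'],o['ee_pos'],Ro.from_quat(o['tcp_rot']).as_matrix().round(3).tolist())
for X in ([.525,.120,.078],[.525,.120,.033]):print(proj(s,X))
E
```

```text
2.1167 [0.52571303 0.12145876 0.1067802 ] [[0.968, 0.001, -0.249], [0.249, 0.0, 0.968], [0.001, -1.0, -0.0]]
[257.62746905 225.41632186]
[257.7817689  204.39785448]
```

View pics/w2.png

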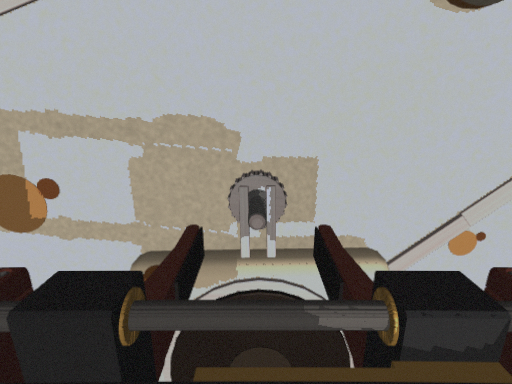

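```bash
python3 - <<'E'
from h import *
s=load('w2')
im=s['color'][160:260,195:325,::-1]
cv2.imwrite('pics/w2z.png',cv2.convertScaleAbs(cv2.resize(im,None,fx=6,fy=6,interpolation=cv2.INTER_CUBIC),alpha=1.3))
E
```

```text
(no output)
```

View pics/w2z.png

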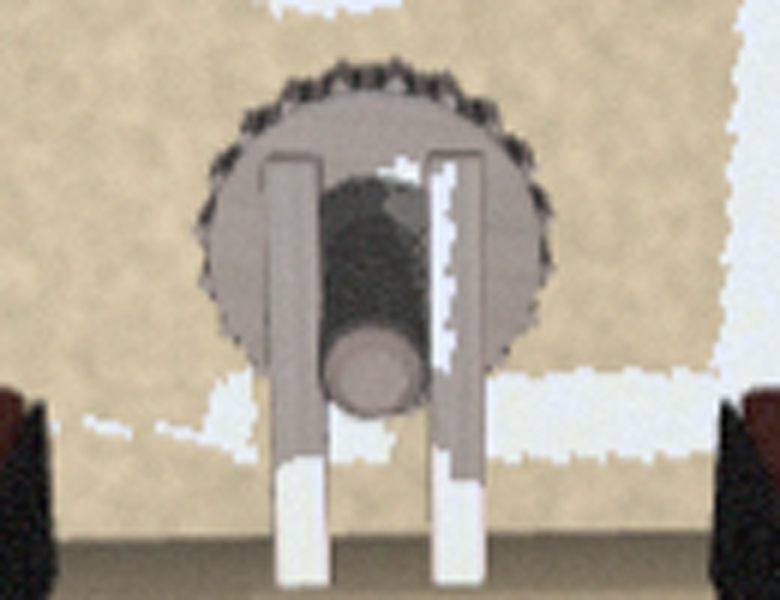

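The tip is at about (257.3,221.3) and the collar's top disc is centred near (257.3,199.6), 58 px across.

```bash
python3 - <<'E'
from h import *
s=load('scene0');t=load('top0');w=load('w1');w2=load('w2')
S=lambda u,v:(205+u/6-.4,150+v/6-.4)
T=lambda u,v:(175+u/6-.4,140+v/6-.4)
print(onz(w2,257.3,221.3,.078),onz(w2,257.3,199.6,.033))
print(tri([ray(w,258.9,186.3),ray(w2,257.3,221.3)]))
print(tri([ray(s,*S(460,203)),ray(t,*T(290,300)),ray(w,258.9,186.3),ray(w2,257.3,221.3)]))
c,d=ray(w2,257.3,199.6); print(c+d*52/57.8*K(w2)[0,0]/1000)
M=Ro.from_quat(observe()['tcp_rot']).as_matrix()
# ear direction in image -> yaw
for u,v in((297,155),(303,580),(457,155),(459,580)): print(onz(w2,195+u/6,160+v/6,.04))
E
```

```text
[0.52398821 0.12301919 0.078     ] [0.52351771 0.12412828 0.033     ]
(array([0.5242682 , 0.12143375, 0.07417662]), [np.float64(0.00010517737139259781), np.float64(0.00010517737139241499)])
(array([0.52485279, 0.12027467, 0.07538791]), [np.float64(0.0023583724351360345), np.float64(0.0035755843635730997), np.float64(0.0015997222607698107), np.float64(0.0016448125375193902)])
[0.5243994  0.12048956 0.02183733]
[0.50983666 0.13534999 0.04      ]
[0.52601868 0.07209177 0.04      ]
[0.53104826 0.14078879 0.04      ]
[0.54835888 0.07782317 0.04      ]
```

Call:
carry_out:
  moves:
    - [[-1,0,-10,0,0,-7,62],[-1,0,-12,0,0,-14,62],[-1,0,-14,0,0,-21,62],[-1,0,-20,0,0,-25,62],[-1,0,-35,0,0,-25,62],[-1,0,-50,0,0,-25,62],[-1,0,-65,0,0,-25,62],[-1,0,-80,0,0,-25,62],[-1,0,-90,0,0,-25,62],[-1,0,-93,0,0,-25,62]]

```text
t: 3.0
ee_pos: [0.5248, 0.1207, 0.0126]
tcp_rot: [-0.704, 0.066, -0.066, 0.704]
contact_force: [-0.4, 0.1, 0.3]
gripper_width: 0.0619
```

Call:
carry_out:
  moves:
    - [[0,0,0,0,0,0,62],[0,0,0,0,0,0,45],[0,0,0,0,0,0,45],[0,0,0,0,0,0,45]]

```text
t: 3.33
ee_pos: [0.5247, 0.121, 0.014]
tcp_rot: [-0.704, 0.066, -0.066, 0.704]
contact_force: [-3.8, 1.2, 4.3]
gripper_width: 0.0502
```

```bash
python3 - <<'E'
from h import *
o,s=wrist('w3'); print(o)
s=save('scene','s3')
E
```

```text
{'t': 3.3333, 'qpos': array([ 1.62982830e-01, -1.22324764e-02,  1.70920655e+00,  6.03436445e-04,
        1.44429377e+00,  3.48664497e-01]), 'qvel': array([ 0.00083681,  0.00024182, -0.00028317, -0.00080807, -0.00291589,
       -0.00110397]), 'tau': array([-8.77639689e-01, -3.66073465e+01, -3.86905324e+01, -3.85665167e-01,
       -1.41299397e+00, -7.68686703e-03]), 'ee_pos': array([0.52474863, 0.12095899, 0.01401511]), 'tcp_rot': array([-0.70382519,  0.06552333, -0.06563842,  0.70429283]), 'contact_force': array([-3.82001173,  1.20752569,  4.26428621]), 'moment': array([0.0328587 , 0.85738322, 0.04358678]), 'gripper_width': 0.05019815662452295}
```

View pics/w3.png

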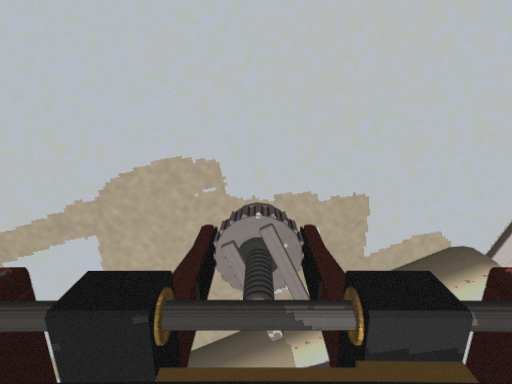

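The fingers hold the collar at a 50.2 mm opening, which fits its 49–52 mm size, and they clear the ear. First turning stroke.

Call:
carry_out:
  moves:
    - [[0,0,0.3,0,0,6,45],[0,0,0.7,0,0,12.5,45],[0,0,1,0,0,19,45],[0,0,1.4,0,0,25,45],[0,0,1.7,0,0,31,45],[0,0,2.1,0,0,37.5,45],[0,0,2.4,0,0,44,45],[0,0,2.8,0,0,50,45],[0,0,2.8,0,0,50,45]]

```text
t: 4.18
ee_pos: [0.5248, 0.121, 0.0168]
tcp_rot: [-0.665, -0.24, 0.24, 0.665]
contact_force: [-4.6, 0.2, 6.3]
gripper_width: 0.0503
```

```bash
python3 - <<'E'
from h import *
o,s=wrist('w4'); print(o['ee_pos'],o['contact_force'],o['moment'],o['gripper_width'])
E
```

```text
[0.52476875 0.12097056 0.01680518] [-4.56893215  0.15725413  6.34608281] [ 0.09153665  0.85807009 -0.04139603] 0.050330602178384504
```

View pics/w4.png

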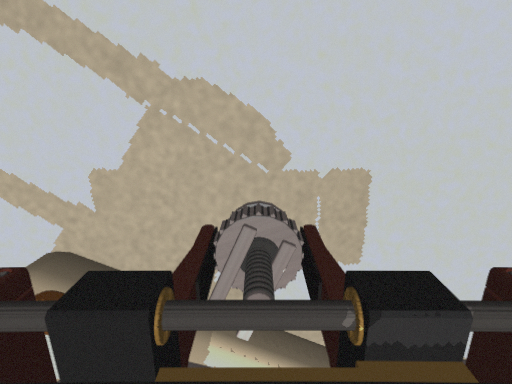

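The stroke went through with low forces. Next: open, wind back and regrip.

Call:
carry_out:
  moves:
    - [[0,0,0,0,0,0,62],[0,0,0,0,0,0,62],[0,0,0,0,0,-6,62],[0,0,0,0,0,-13,62],[0,0,0,0,0,-20,62],[0,0,0,0,0,-27,62],[0,0,0,0,0,-34,62],[0,0,0,0,0,-41,62],[0,0,0,0,0,-47,62],[0,0,0,0,0,-50,62]]

```text
t: 5.07
ee_pos: [0.5251, 0.1205, 0.0154]
tcp_rot: [0.704, -0.067, 0.068, -0.704]
contact_force: [0.0, 0.5, 0.8]
gripper_width: 0.0623
```

```bash
python3 - <<'E'
from h import *
o,s=wrist('w5'); print(o['t'],o['ee_pos'],o['contact_force'],o['moment'],o['gripper_width'])
a=load('w3')['color'];b=s['color']
cv2.imwrite('pics/w5z.png',cv2.resize(np.hstack([a[190:300,195:325],b[190:300,195:325]])[:,:,::-1],None,fx=3,fy=3,interpolation=cv2.INTER_CUBIC))
E
```

```text
5.0667 [0.52511248 0.12048478 0.01542987] [0.03632862 0.50763436 0.76259939] [-0.0611056   0.08663721 -0.0120447 ] 0.06226478535346899
```

View pics/w5z.png

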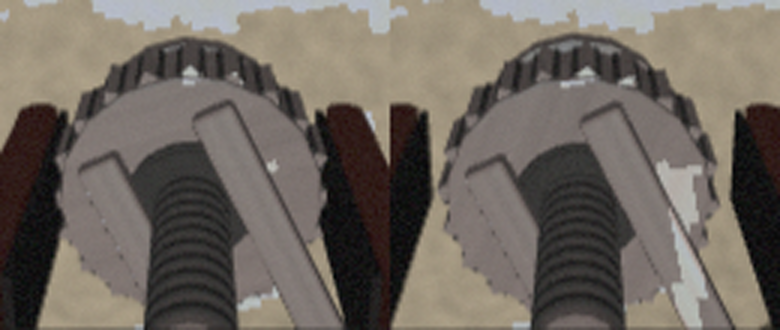

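Call:
carry_out:
  moves:
    - [[0,0,0,0,0,0,45],[0,0,0,0,0,0,45],[0,0,0.4,0,0,6.5,45],[0,0,0.7,0,0,13,45],[0,0,1.1,0,0,20,45],[0,0,1.5,0,0,27,45],[0,0,1.9,0,0,34,45],[0,0,2.3,0,0,41,45],[0,0,2.6,0,0,47,45],[0,0,2.8,0,0,50,45]]

```text
t: 5.95
ee_pos: [0.5249, 0.1207, 0.0182]
tcp_rot: [-0.665, -0.241, 0.24, 0.665]
contact_force: [0.7, 1.4, -1.5]
gripper_width: 0.05
```

Call:
carry_out:
  moves:
    - [[0,0,0,0,0,0,45],[0,0,0,0,0,0,62],[0,0,0,0,0,0,62],[0,0,0,0,0,-7,62],[0,0,0,0,0,-14,62],[0,0,0,0,0,-21,62],[0,0,0,0,0,-28,62],[0,0,0,0,0,-35,62],[0,0,0,0,0,-42,62],[0,0,0,0,0,-49,62]]

```text
t: 6.78
ee_pos: [0.5247, 0.1205, 0.0182]
tcp_rot: [0.704, -0.062, 0.062, -0.704]
contact_force: [0.6, -0.4, 0.2]
gripper_width: 0.0621
```

Call:
carry_out:
  moves:
    - [[0,0,0,0,0,-1,45],[0,0,0,0,0,-1,45],[0,0,0.4,0,0,6,45],[0,0,0.7,0,0,12,45],[0,0,1.1,0,0,19,45],[0,0,1.5,0,0,26,45],[0,0,1.9,0,0,33,45],[0,0,2.3,0,0,40,45],[0,0,2.6,0,0,46,45],[0,0,2.8,0,0,49,45]]

```text
t: 7.62
ee_pos: [0.5249, 0.1207, 0.0211]
tcp_rot: [-0.665, -0.241, 0.241, 0.665]
contact_force: [0.8, 0.2, -1.2]
gripper_width: 0.0504
```

Call:
carry_out:
  moves:
    - [[0,0,0,0,0,0,45],[0,0,0,0,0,0,62],[0,0,0,0,0,0,62],[0,0,0,0,0,-7,62],[0,0,0,0,0,-14,62],[0,0,0,0,0,-21,62],[0,0,0,0,0,-28,62],[0,0,0,0,0,-35,62],[0,0,0,0,0,-42,62],[0,0,0,0,0,-49,62]]

```text
t: 8.45
ee_pos: [0.5246, 0.1206, 0.021]
tcp_rot: [0.704, -0.062, 0.062, -0.704]
contact_force: [-0.1, 0.2, -0.4]
gripper_width: 0.0621
```

```bash
python3 - <<'E'
from h import *
o,s=wrist('w6'); print(o['t'],o['ee_pos'],o['contact_force'],o['moment'],o['gripper_width'])
save('scene','s6');save('top','t6')
E
```

```text
8.45 [0.52460453 0.12057215 0.02103245] [-0.11557263  0.16411045 -0.35021622] [-0.07588868  0.04420235 -0.03167225] 0.06212124315986513
```

View pics/w6.png

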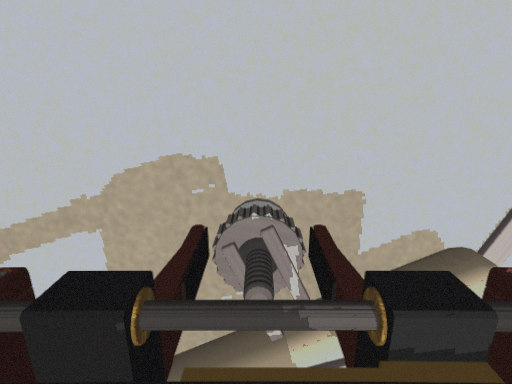

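View pics/s6.png

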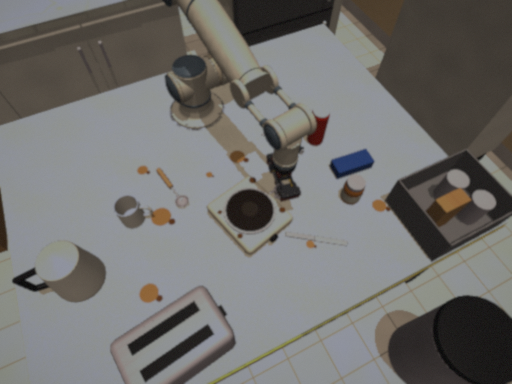

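```bash
cat > pl.py <<'E'
from h import *
def blobs(i,win):
    u0,v0,u1,v1=win
    h=cv2.cvtColor(i['color'],cv2.COLOR_RGB2HSV)
    m=((h[...,0]<18)&(h[...,1]>110)&(h[...,2]<200)&(h[...,2]>50)).astype(np.uint8)
    k,l,st,c=cv2.connectedComponentsWithStats(m)
    return [(c[q].round(2).tolist(),int(st[q,4])) for q in range(1,k) if st[q,4]>=4 and u0<c[q][0]<u1 and v0<c[q][1]<v1]
def plate(i,uv):
    g=i['color'].astype(int).sum(2); m=(g<240).astype(np.uint8)
    m=cv2.morphologyEx(m,cv2.MORPH_OPEN,np.ones((3,3),np.uint8))
    k,l,st,c=cv2.connectedComponentsWithStats(m); q=l[uv[1],uv[0]]
    cn=max(cv2.findContours((l==q).astype(np.uint8),0,1)[0],key=len)
    return cv2.fitEllipse(cn),c[q],st[q,4]
E
python3 - <<'E'
from pl import *
for f in('scene0','s6'):
    print(f,plate(load(f),(250,210)),blobs(load(f),(200,170,300,255)))
for f in('top0','t6'):
    print(f,plate(load(f),(275,178)),blobs(load(f),(225,120,330,230)))
E
```

```text
scene0 (((249.64996337890625, 209.86358642578125), (40.00579071044922, 45.7187385559082), 94.75016021728516), array([249.65998664, 209.85838343]), np.int32(1497)) [([209.0, 174.15], 13), ([252.38, 180.38], 13), ([282.2, 210.0], 10), ([240.12, 235.12], 8)]
s6 (((249.28536987304688, 209.76463317871094), (40.63627243041992, 45.98356628417969), 92.62655639648438), array([249.28711576, 209.76389797]), np.int32(1529)) [([208.83, 174.17], 12), ([252.08, 179.92], 13), ([282.0, 209.0], 11), ([239.5, 235.5], 4)]
top0 (((275.30902099609375, 176.71304321289062), (56.23281478881836, 57.58753967285156), 76.31816864013672), array([275.30411585, 176.70846037]), np.int32(2624)) [([299.87, 150.47], 15), ([237.67, 162.12], 24), ([252.71, 216.1], 42)]
t6 (((275.8578796386719, 176.15304565429688), (56.084495544433594, 57.55772399902344), 86.75909423828125), array([275.8585086, 176.1541109]), np.int32(2615)) [([300.62, 150.38], 13), ([225.28, 196.5], 18), ([253.21, 215.51], 39)]
```

View pics/t6.png

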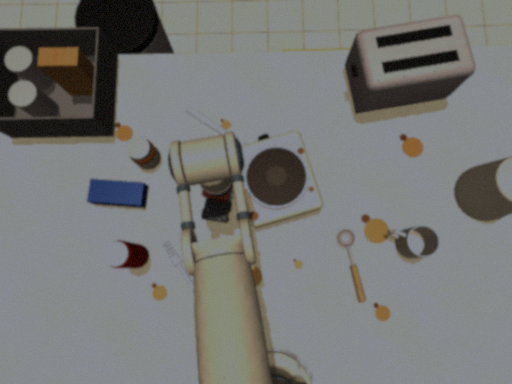

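```bash
python3 - <<'E'
from pl import *
s,t,s6,t6=map(load,('scene0','top0','s6','t6'))
for a,b,n in((s,t,'0'),(s6,t6,'6')):
    pa=plate(a,(250,210))[0][0];pb=plate(b,(275,178))[0][0]
    print(n,'plate',tri([ray(a,*pa),ray(b,*pb)]))
print(tri([ray(s,252.38,180.38),ray(t,252.71,216.1)]),tri([ray(s6,252.08,179.92),ray(t6,253.21,215.51)]))
# predicted pixel shift per mm of z at plate/near dot
P=np.array([.5634,-.022,.0653]);D=np.array([.458,.0402,.0574])
for i in(s,t): print(proj(i,P+[0,0,.01])-proj(i,P), proj(i,D+[0,0,.01])-proj(i,D))
E
```

```text
0 plate (array([ 0.56338253, -0.02198759,  0.06522624]), [np.float64(0.00016103258786637445), np.float64(0.00016103258786639678)])
6 plate (array([ 0.56408308, -0.0235098 ,  0.06844088]), [np.float64(0.000291771923542623), np.float64(0.00029177192354267823)])
(array([0.45783179, 0.03996678, 0.0577309 ]), [np.float64(0.000793795878401008), np.float64(0.0007937958784010079)]) (array([0.45865468, 0.03843828, 0.06299123]), [np.float64(0.0008382392682432392), np.float64(0.0008382392682432509)])
[-0.01865596 -1.39466914] [ 0.00283137 -1.51999457]
[ 0.11199492 -0.8820535 ] [-0.10255787 -0.51275309]
```

Call:
carry_out:
  moves:
    - [[0,0,0,0,0,-1,45],[0,0,0,0,0,-1,45],[0,0,0.4,0,0,6,45],[0,0,0.7,0,0,12,45],[0,0,1.1,0,0,19,45],[0,0,1.5,0,0,26,45],[0,0,1.9,0,0,33,45],[0,0,2.3,0,0,40,45],[0,0,2.6,0,0,46,45],[0,0,2.8,0,0,49,45]]

```text
t: 9.43
ee_pos: [0.5249, 0.1207, 0.0239]
tcp_rot: [-0.665, -0.241, 0.24, 0.665]
contact_force: [1.6, 0.8, -0.8]
gripper_width: 0.0504
```

Call:
carry_out:
  moves:
    - [[0,0,0,0,0,0,45],[0,0,0,0,0,0,62],[0,0,0,0,0,0,62],[0,0,0,0,0,-7,62],[0,0,0,0,0,-14,62],[0,0,0,0,0,-21,62],[0,0,0,0,0,-28,62],[0,0,0,0,0,-35,62],[0,0,0,0,0,-42,62],[0,0,0,0,0,-49,62]]

```text
t: 10.27
ee_pos: [0.5246, 0.1206, 0.0239]
tcp_rot: [0.704, -0.062, 0.062, -0.704]
contact_force: [-0.1, 0.1, -1.1]
gripper_width: 0.062
```

Call:
carry_out:
  moves:
    - [[0,0,0,0,0,-1,45],[0,0,0,0,0,-1,45],[0,0,0.4,0,0,6,45],[0,0,0.7,0,0,12,45],[0,0,1.1,0,0,19,45],[0,0,1.5,0,0,26,45],[0,0,1.9,0,0,33,45],[0,0,2.3,0,0,40,45],[0,0,2.6,0,0,46,45],[0,0,2.8,0,0,49,45]]

```text
t: 11.1
ee_pos: [0.5249, 0.1207, 0.0267]
tcp_rot: [-0.665, -0.241, 0.241, 0.665]
contact_force: [1.1, 0.1, -0.7]
gripper_width: 0.0503
```

Call:
carry_out:
  moves:
    - [[0,0,0,0,0,0,45],[0,0,0,0,0,0,66],[0,0,0,0,0,0,66],[0,0,0,0,0,-7,66],[0,0,10,0,0,-14,66],[0,0,30,0,0,-21,66],[0,0,50,0,0,-25,66],[0,0,70,0,0,-25,66],[0,0,90,0,0,-25,66],[0,0,110,0,0,-25,66]]

```text
t: 11.93
ee_pos: [0.5245, 0.1205, 0.1376]
tcp_rot: [0.702, 0.088, -0.088, -0.702]
contact_force: [0.1, 0.6, -0.7]
gripper_width: 0.0658
```

Released and raised. I'll take two wrist views 180 mm apart sideways to measure heights and tilt.

Call:
carry_out:
  moves:
    - [[0,0,35,0,0,0,66],[-7,-10,65,0,0,0,66],[-25,-35,82,0,0,0,66],[-45,-67,82,0,0,0,66],[-60,-90,82,0,0,0,66],[-67,-100,82,0,0,0,66],[-67,-100,82,0,0,0,66],[-67,-100,82,0,0,0,66]]

```text
t: 12.6
ee_pos: [0.4578, 0.0207, 0.2186]
tcp_rot: [-0.701, -0.088, 0.088, 0.702]
contact_force: [0.6, -0.1, 0.3]
gripper_width: 0.066
```

```bash
python3 - <<'E'
from h import *
o,s=wrist('wL'); print(o['t'],o['ee_pos'])
save('scene','s7');
E
```

```text
12.6 [0.45783614 0.02069497 0.2186084 ]
```

Call:
carry_out:
  moves:
    - [[35,9,0,0,0,0,66],[70,18,0,0,0,0,66],[105,27,0,0,0,0,66],[140,36,0,0,0,0,66],[165,42,0,0,0,0,66],[174,45,0,0,0,0,66],[174,45,0,0,0,0,66],[174,45,0,0,0,0,66]]

```text
t: 13.37
ee_pos: [0.6319, 0.0669, 0.217]
tcp_rot: [-0.701, -0.088, 0.09, 0.702]
contact_force: [-0.6, 0.5, 0.2]
gripper_width: 0.0658
```

```bash
python3 - <<'E'
from h import *
o,s=wrist('wR'); print(o['t'],o['ee_pos'])
for f,(u,v) in (('wL',(0,0)),('wR',(0,0))):
    im=load(f)['color'][60:330,:,::-1]
    cv2.imwrite(f'pics/{f}z.png',cv2.convertScaleAbs(cv2.resize(im,None,fx=1.5,fy=1.5,interpolation=cv2.INTER_CUBIC),alpha=1.0))
E
```

```text
13.3667 [0.63190545 0.06687159 0.21698854]
```

View pics/wLz.png

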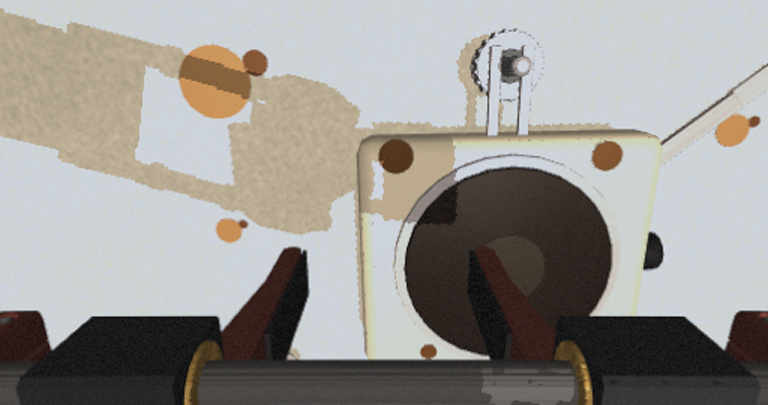

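View pics/wRz.png

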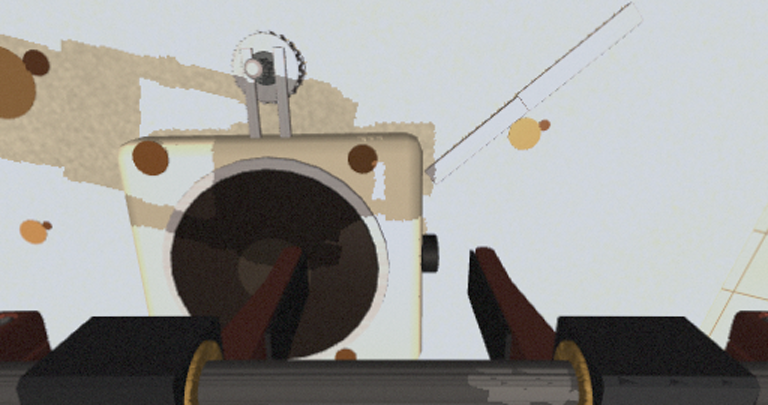

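Both views show the two near brown dots, the plate and the ear with the rod tip. Tip: L (522,66), R (253,68). I'll zoom in on the ear and centroid the dots.

```bash
python3 - <<'E'
from h import *
for f,u0 in(('wL',305),('wR',145)):
    im=load(f)['color'][75:155,u0:u0+65,::-1]
    cv2.imwrite(f'pics/{f}e.png',cv2.convertScaleAbs(cv2.resize(im,None,fx=6,fy=6,interpolation=cv2.INTER_CUBIC),alpha=.85))
a=cv2.imread('pics/wLe.png');b=cv2.imread('pics/wRe.png');cv2.imwrite('pics/LRe.png',np.hstack([a,b]))
from scipy import ndimage
for f in('wL','wR'):
    i=load(f); h=cv2.cvtColor(cv2.GaussianBlur(i['color'],(3,3),0),cv2.COLOR_RGB2HSV)
    m=((h[...,0]<16)&(h[...,1]>135)&(h[...,2]>50)).astype(np.uint8)
    k,l,st,c=cv2.connectedComponentsWithStats(m)
    print(f,[(c[q].round(2).tolist(),st[q].tolist()) for q in range(1,k) if st[q,4]>=25])
E
```

```text
wL [([144.48, 113.09], [121, 93, 56, 45, 1132]), ([489.65, 146.03], [479, 138, 26, 18, 238]), ([263.46, 163.72], [253, 154, 22, 21, 345]), ([404.29, 163.49], [396, 155, 18, 18, 236]), ([152.78, 212.87], [145, 207, 18, 13, 157]), ([187.61, 238.42], [183, 235, 11, 8, 38]), ([333.39, 248.8], [328, 243, 12, 14, 56]), ([341.62, 257.29], [339, 254, 7, 7, 34]), ([174.47, 270.91], [172, 266, 7, 10, 34]), ([165.93, 275.96], [161, 269, 11, 12, 45]), ([156.32, 278.14], [153, 271, 10, 13, 50]), ([351.76, 290.28], [348, 283, 8, 16, 50]), ([156.12, 289.02], [150, 285, 11, 10, 41]), ([165.2, 289.83], [161, 284, 9, 12, 35]), ([361.3, 287.7], [359, 284, 6, 9, 30]), ([285.17, 294.02], [281, 291, 9, 7, 48]), ([190.69, 346.86], [168, 332, 50, 32, 1045])]
wR [([12.31, 113.47], [0, 93, 32, 45, 842]), ([99.82, 164.79], [89, 154, 22, 22, 375]), ([241.09, 165.62], [233, 157, 17, 18, 235]), ([22.44, 213.86], [15, 208, 18, 13, 163]), ([170.48, 264.67], [159, 253, 23, 24, 176]), ([335.62, 259.86], [332, 257, 10, 6, 29]), ([351.69, 278.97], [340, 268, 25, 26, 162]), ([157.86, 283.68], [150, 274, 19, 25, 129]), ([229.92, 296.69], [225, 294, 11, 6, 61])]
```

View pics/LRe.png

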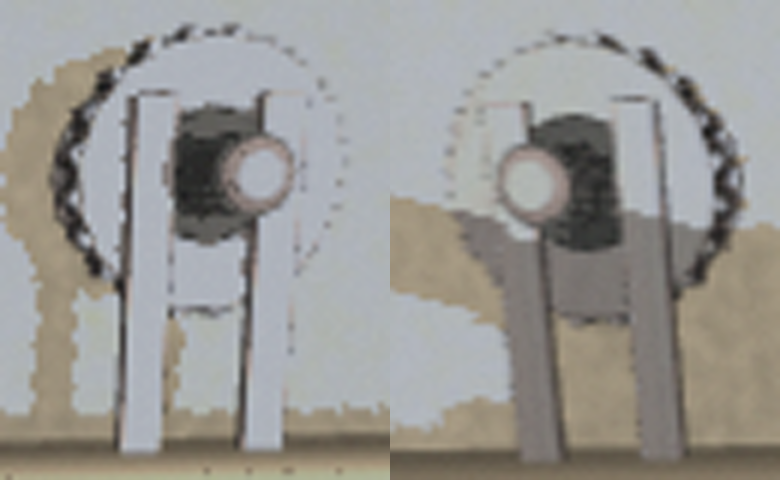

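```bash
python3 - <<'E'
from h import *
L=load('wL');R=load('wR')
l=lambda u,v:ray(L,305+u/6-.42,75+v/6-.42)
r=lambda u,v:ray(R,145+u/6-.42,75+v/6-.42)
def p(n,a,b):
    x,e=tri([a,b]); print(n,x.round(4),np.round(e,4)); return x
tip=p('tip',l(263,172),r(142,180))
p('ear LI tip',l(173,94),r(139,102)); p('ear RI tip',l(265,94),r(224,98)); p('ear RO tip',l(304,94),r(267,98))
p('ear L mid base',l(140,448),r(152,458)); p('ear R mid base',l(263,448),r(271,458))
d1=p('dot nl',ray(L,263.46,163.72),ray(R,99.82,164.79)); d2=p('dot nr',ray(L,404.29,163.49),ray(R,241.09,165.62))
d3=p('dot f',ray(L,285.17,294.02),ray(R,229.92,296.69))
# surface decals (z=0): orange spots
p('spot',ray(L,152.78,212.87),ray(R,22.44,213.86))
E
```

```text
tip [0.5241 0.1223 0.0776] [0.0003 0.0003]
ear LI tip [0.5126 0.1331 0.0471] [0.0001 0.0001]
ear RI tip [0.5279 0.1373 0.0493] [0.0006 0.0006]
ear RO tip [0.5351 0.1392 0.048 ] [0.0006 0.0006]
ear L mid base [0.526  0.0711 0.0509] [0. 0.]
ear R mid base [0.5481 0.0769 0.0523] [0.0001 0.0001]
dot nl [0.4581 0.04   0.0657] [0.0002 0.0002]
dot nr [0.6083 0.0779 0.0654] [0. 0.]
dot f [ 0.6676 -0.4556 -0.4225] [0.0029 0.0029]
spot [ 0.3299 -0.0783  0.0011] [0. 0.]
```

The tip measures 77.6 mm (should be 78) and a surface decal 1 mm, so the calibration holds. The ear at the axis is about 49 mm, so the collar is at about 36–37.5 mm. It needs about 3 mm more, which is 54 degrees.

Call:
carry_out:
  moves:
    - [[-30,15,0,0,0,-6,62],[-60,30,-10,0,0,-12,62],[-85,43,-25,0,0,-18,62],[-100,51,-45,0,0,-24,62],[-107,54,-70,0,0,-27,62],[-107,54,-90,0,0,-27,62],[-107,54,-105,0,0,-27,62],[-107,54,-110,0,0,-27,62],[-107,54,-110,0,0,-27,62]]

```text
t: 14.17
ee_pos: [0.5234, 0.1195, 0.1076]
tcp_rot: [0.703, -0.079, 0.077, -0.703]
contact_force: [0.3, -0.5, 0.3]
gripper_width: 0.062
```

Call:
carry_out:
  moves:
    - [[1,1,-20,0,0,0,62],[1.2,1.2,-40,0,0,0,62],[1.2,1.2,-58,0,0,0,62],[1.2,1.2,-72,0,0,0,62],[1.2,1.2,-80,0,0,0,62],[1.2,1.2,-80,0,0,0,62],[1.2,1.2,-80,0,0,0,45],[1.2,1.2,-80,0,0,0,45],[1.2,1.2,-80,0,0,0,45]]

```text
t: 14.92
ee_pos: [0.5248, 0.1213, 0.0299]
tcp_rot: [-0.703, 0.079, -0.077, 0.703]
contact_force: [-8.1, 1.6, 3.2]
gripper_width: 0.0501
```

Call:
carry_out:
  moves:
    - [[0,0,0.3,0,0,6,45],[0,0,0.7,0,0,12.5,45],[0,0,1,0,0,19,45],[0,0,1.4,0,0,26,45],[0,0,1.8,0,0,33,45],[0,0,2.2,0,0,40,45],[0,0,2.6,0,0,47,45],[0,0,3,0,0,54,45],[0,0,3,0,0,54,45]]

```text
t: 15.67
ee_pos: [0.5246, 0.1212, 0.0329]
tcp_rot: [-0.66, -0.251, 0.253, 0.661]
contact_force: [-8.0, 1.3, 2.9]
gripper_width: 0.0501
```

Call:
carry_out:
  moves:
    - [[0,0,0,0,0,0,62],[0,0,0,0,0,0,62],[0,0,0,0,0,-7,62],[0,0,0,0,0,-14,62],[0,0,8,0,0,-21,62],[0,0,25,0,0,-27,62],[0,0,50,0,0,-27,62],[0,0,75,0,0,-27,62],[0,0,100,0,0,-27,62],[0,0,130,0,0,-27,62]]

```text
t: 16.5
ee_pos: [0.526, 0.1207, 0.1631]
tcp_rot: [0.702, 0.088, -0.088, -0.702]
contact_force: [-0.3, 0.3, 0.6]
gripper_width: 0.0623
```

Call:
carry_out:
  moves:
    - [[0,-15,30,0,0,0,20],[-10,-40,60,0,0,0,15],[-20,-75,87,0,0,0,15],[-35,-110,87,0,0,0,15],[-47,-140,87,0,0,0,15],[-54,-159,87,0,0,0,15],[-54,-159,87,0,0,0,15],[-54,-159,87,0,0,0,15],[-54,-159,87,0,0,0,15]]

```text
t: 17.25
ee_pos: [0.4723, -0.0377, 0.2492]
tcp_rot: [-0.702, -0.089, 0.088, 0.702]
contact_force: [-0.1, 0.7, 0.4]
gripper_width: 0.0149
```

```bash
python3 - <<'E'
from h import *
o,s=wrist('xL'); print(o['t'],o['ee_pos'])
E
```

```text
17.25 [ 0.47233215 -0.03772598  0.24924302]
```

Call:
carry_out:
  moves:
    - [[35,9,0,0,0,0,15],[70,18,0,0,0,0,15],[105,27,0,0,0,0,15],[140,36,0,0,0,0,15],[165,42,0,0,0,0,15],[174,45,0,0,0,0,15],[174,45,0,0,0,0,15],[174,45,0,0,0,0,15],[174,45,0,0,0,0,15]]

```text
t: 18.05
ee_pos: [0.6455, 0.0075, 0.2487]
tcp_rot: [-0.702, -0.089, 0.089, 0.702]
contact_force: [-0.3, -0.5, 0.6]
gripper_width: 0.0151
```

```bash
python3 - <<'E'
from h import *
o,s=wrist('xR'); print(o['t'],o['ee_pos'])
for f in ('xL','xR'):
    cv2.imwrite(f'pics/{f}z.png',cv2.resize(load(f)['color'][0:330,:,::-1],None,fx=1.5,fy=1.5,interpolation=cv2.INTER_CUBIC))
    i=load(f); h=cv2.cvtColor(cv2.GaussianBlur(i['color'],(3,3),0),cv2.COLOR_RGB2HSV)
    m=((h[...,0]<16)&(h[...,1]>135)&(h[...,2]>50)).astype(np.uint8)
    k,l,st,c=cv2.connectedComponentsWithStats(m)
    print(f,[(c[q].round(2).tolist(),st[q].tolist()) for q in range(1,k) if st[q,4]>=15 and c[q][1]<270])
E
```

```text
18.05 [0.64553332 0.00750436 0.24872243]
xL [([171.64, 52.46], [164, 45, 15, 15, 163]), ([129.13, 64.61], [125, 50, 10, 30, 135]), ([136.7, 80.4], [133, 75, 7, 11, 20]), ([482.76, 97.75], [472, 89, 26, 19, 227]), ([400.46, 106.72], [393, 98, 16, 18, 227]), ([155.62, 165.95], [149, 160, 17, 13, 146]), ([234.21, 231.59], [231, 227, 7, 10, 34]), ([277.79, 235.11], [276, 232, 5, 7, 19]), ([280.47, 240.06], [278, 238, 6, 5, 17]), ([368.22, 242.52], [363, 238, 11, 10, 88]), ([283.91, 249.25], [278, 244, 12, 13, 57]), ([232.45, 260.57], [229, 255, 10, 12, 47]), ([295.27, 264.36], [293, 262, 7, 6, 22]), ([224.89, 265.78], [223, 264, 5, 5, 18])]
xR [([15.05, 63.57], [0, 40, 39, 49, 1265]), ([105.72, 107.37], [96, 97, 21, 22, 359]), ([240.64, 108.22], [235, 101, 13, 15, 106]), ([30.21, 166.15], [23, 160, 17, 14, 168]), ([238.71, 229.29], [236, 227, 7, 6, 24]), ([282.3, 241.12], [277, 236, 10, 13, 50]), ([147.63, 241.11], [144, 238, 8, 7, 46]), ([285.0, 252.61], [282, 249, 8, 9, 31]), ([225.1, 259.57], [224, 255, 4, 10, 21]), ([230.86, 258.43], [228, 256, 6, 7, 21]), ([294.33, 265.17], [291, 260, 9, 10, 30]), ([232.38, 266.89], [227, 263, 11, 11, 47])]
```

View pics/xLz.png

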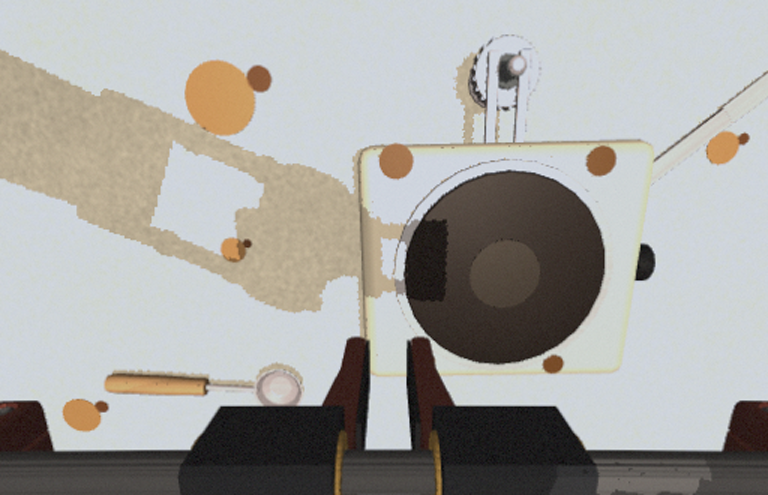

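View pics/xRz.png

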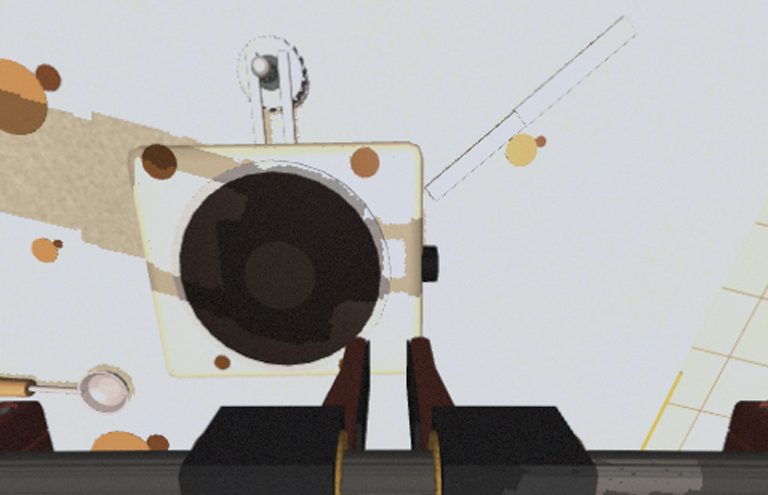

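```bash
cat > fitp.py <<'E'
from h import *
def ell(f,seed,maxrow):
    i=load(f); g=cv2.GaussianBlur(i['color'],(3,3),0).astype(int).sum(2)
    m=(g<300).astype(np.uint8); m[maxrow:]=0
    m=cv2.morphologyEx(m,cv2.MORPH_OPEN,np.ones((5,5),np.uint8))
    k,l,st,c=cv2.connectedComponentsWithStats(m); q=l[seed[1],seed[0]]
    cn=max(cv2.findContours((l==q).astype(np.uint8),0,1)[0],key=len)
    h=cv2.convexHull(cn)[:,0].astype(np.float32); cn=cn[:,0].astype(np.float32)
    # keep contour pts, robust refit
    pts=cn[cn[:,1]<maxrow-3]
    for _ in range(6):
        e=cv2.fitEllipse(pts); (cx,cy),(a,b),th=e; t=np.radians(th)
        d=pts-[cx,cy]; x=d@[np.cos(t),np.sin(t)]; y=d@[-np.sin(t),np.cos(t)]
        r=(np.hypot(x/(a/2),y/(b/2))-1)*a/2
        pts=pts[abs(r)<max(1.0,2*np.std(r))] if len(pts)>80 else pts
    print(f,e,len(pts),np.std(r).round(2)); return i,e
def samp(e,n):
    (cx,cy),(a,b),th=e;t=np.radians(th);p=np.linspace(0,2*np.pi,n,endpoint=False)
    x=a/2*np.cos(p);y=b/2*np.sin(p)
    return np.c_[cx+x*np.cos(t)-y*np.sin(t),cy+x*np.sin(t)+y*np.cos(t)]
def rays(i,P):
    q=cv2.undistortPoints(P[:,None].astype(float),K(i),np.array(i['distortion']))[:,0]
    D=np.c_[q,np.ones(len(q))]@np.array(i['R']); return -np.array(i['R']).T@np.array(i['t']), D/np.linalg.norm(D,axis=1)[:,None]
E
python3 - <<'E'
from fitp import *
L,eL=ell('xL',(380,190),238);R,eR=ell('xR',(230,200),226)
print('centre',tri([ray(L,*eL[0]),ray(R,*eR[0])]))
A=samp(eL,72);B=samp(eR,3600)
cA,dA=rays(L,A);cB,dB=rays(R,B)
X=[]
for p,d in zip(A,dA):
    if abs((p-eL[0])[0])<18: continue
    n=np.cross(d,dB); n/=np.linalg.norm(n,axis=1)[:,None]
    dist=abs(n@(cB-cA)); side=np.sign(B[:,0]-eR[0][0])==np.sign(p[0]-eL[0][0]); dist[~side]=9
    j=dist.argmin(); X.append(tri([(cA,d),(cB,dB[j])])[0])
X=np.array(X); G=np.c_[X[:,:2]-X[:,:2].mean(0),np.ones(len(X))]; s,res,_,_=np.linalg.lstsq(G,X[:,2],rcond=None)
d=np.array([.25,-.968]); print('n',len(X),'mean',X.mean(0),'slope along d',s[:2]@d,'cross',s[:2]@[.968,.25],'rms',np.std(G@s-X[:,2]))
print('radius',np.linalg.norm(X-X.mean(0),axis=1).mean())
p=lambda n,a,b:print(n,*[np.round(q,4) for q in tri([ray(L,*a),ray(R,*b)])])
p('dot nr',(400.46,106.72),(241.9,108)); p('spot',(155.62,165.95),(30.21,166.15)); p('spot knife',(482,98.2),(347,100))
p('tan ctr',(505/1.5-.17,273/1.5-.17),(280/1.5-.17,275/1.5-.17))
for f,u0 in(('xL',305),('xR',145)):
    im=load(f)['color'][15:95,u0:u0+65,::-1]
    cv2.imwrite(f'pics/{f}e.png',cv2.convertScaleAbs(cv2.resize(im,None,fx=6,fy=6,interpolation=cv2.INTER_CUBIC),alpha=.8))
cv2.imwrite('pics/xLRe.png',np.hstack([cv2.imread('pics/xLe.png'),cv2.imread('pics/xRe.png')]))
E
```

```text
xL ((335.8021545410156, 177.77784729003906), (124.19734954833984, 135.26914978027344), 60.277652740478516) 309 0.3
xR ((186.3245849609375, 178.43580627441406), (125.30489349365234, 135.25784301757812), 120.12448120117188) 273 0.33
centre (array([ 0.5623296 , -0.01790069,  0.0747051 ]), [np.float64(0.000142288300323908), np.float64(0.00014228830032388728)])
n 60 mean [ 0.56304369 -0.0200572   0.07391577] slope along d 0.031183175922458915 cross -0.013515491123855269 rms 0.0013781232198969138
radius 0.07887080108904218
dot nr [0.6077 0.0772 0.0695] [0. 0.]
spot [ 3.294e-01 -7.880e-02 -2.000e-04] [0.0001 0.0001]
spot knife [0.7382 0.12   0.0027] [0.0001 0.0001]
tan ctr [ 0.564  -0.0223  0.0774] [0.0003 0.0003]
```

View pics/xLRe.png

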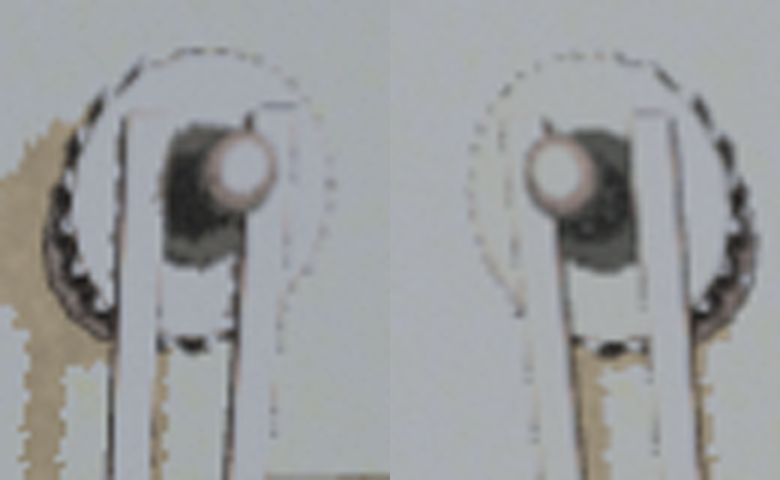

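This pair is too coarse: 1 px is about 2.6 mm in height. I'll take a closer pair around the collar, where 1 px is about 0.8 mm.

Call:
carry_out:
  moves:
    - [[-4,28,0,0,0,0,15],[-8,56,-20,0,0,0,15],[-13,84,-45,0,0,0,15],[-18,112,-75,0,0,0,15],[-22,130,-105,0,0,0,15],[-23,138,-132,0,0,0,15],[-23,138,-149,0,0,0,15],[-23,138,-149,0,0,0,15],[-23,138,-149,0,0,0,15],[-23,138,-149,0,0,0,15]]

```text
t: 18.93
ee_pos: [0.6235, 0.1444, 0.1021]
tcp_rot: [-0.702, -0.089, 0.087, 0.702]
contact_force: [0.5, 0.1, 0.3]
gripper_width: 0.0153
```

```bash
python3 - <<'E'
from h import *
o,s=wrist('yR'); print(o['t'],o['ee_pos'],o['contact_force'])
E
```

```text
18.9333 [0.62352716 0.14443533 0.1021401 ] [0.5332108  0.13455903 0.26607028]
```

Call:
carry_out:
  moves:
    - [[-30,-8,0,0,0,0,15],[-65,-17,0,0,0,0,15],[-100,-26,0,0,0,0,15],[-135,-35,0,0,0,0,15],[-165,-43,0,0,0,0,15],[-188,-48,0,0,0,0,15],[-194,-50,0,0,0,0,15],[-194,-50,0,0,0,0,15],[-194,-50,0,0,0,0,15]]

```text
t: 19.73
ee_pos: [0.4303, 0.0948, 0.1013]
tcp_rot: [-0.702, -0.089, 0.087, 0.702]
contact_force: [0.2, 0.6, -0.1]
gripper_width: 0.0148
```

```bash
python3 - <<'E'
from h import *
o,s=wrist('yL'); print(o['t'],o['ee_pos'],o['contact_force'])
for f in('yL','yR'):print(f,[proj(load(f),[.5245,.1215,z]).round(1).tolist() for z in(.078,.053,.032)])
E
```

```text
19.7333 [0.43030732 0.09477166 0.101345  ] [ 0.21666912  0.6268897  -0.13286565]
yL [[400.6, 223.3], [385.3, 210.5], [374.8, 201.6]]
yR [[112.4, 223.8], [127.9, 211.0], [138.5, 202.1]]
```

View pics/yL.png

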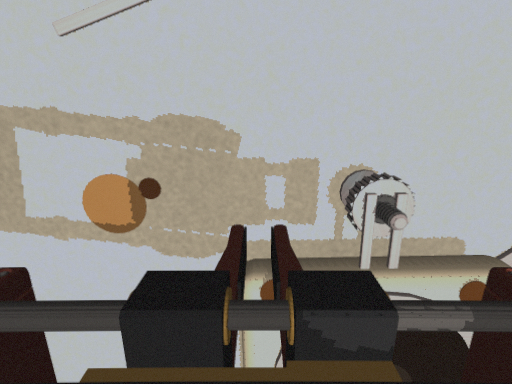

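View pics/yR.png

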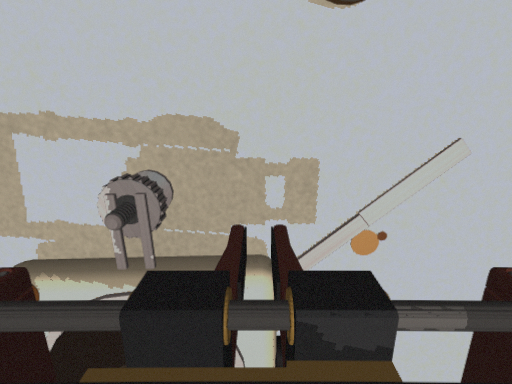

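Both views show the collar, ear tines and tip clearly. I'll zoom in.

```bash
python3 - <<'E'
from h import *
for f,u0 in(('yL',325),('yR',85)):
    im=load(f)['color'][160:275,u0:u0+100,::-1]
    cv2.imwrite(f'pics/{f}e.png',cv2.convertScaleAbs(cv2.resize(im,None,fx=5,fy=5,interpolation=cv2.INTER_CUBIC),alpha=1.1 if f=='yR' else .9))
E
```

```text
(no output)
```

View pics/yLe.png

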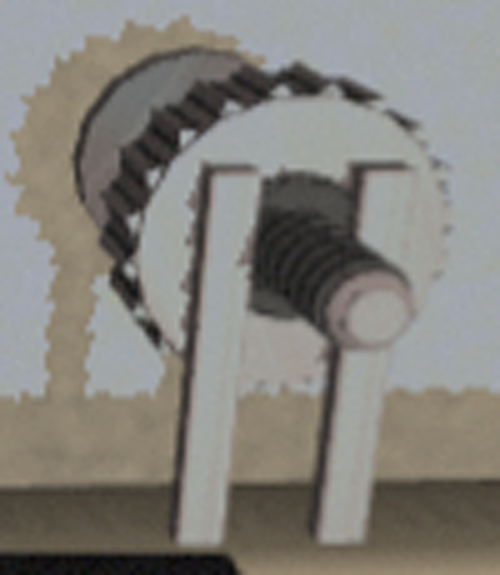

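View pics/yRe.png

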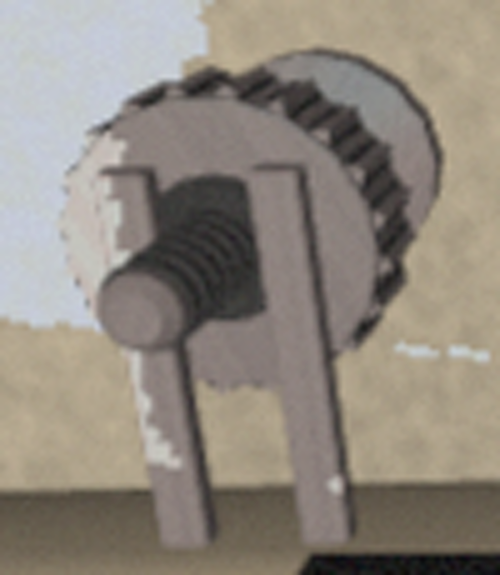

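```bash
python3 - <<'E'
from h import *
L=load('yL');R=load('yR')
l=lambda u,v:ray(L,325+u/5-.4,160+v/5-.4)
r=lambda u,v:ray(R,85+u/5-.4,160+v/5-.4)
def p(n,a,b):
    x,e=tri([l(*a),r(*b)]); print(n,x.round(4),np.round(e,4)); return x
p('tip',(378,316),(138,318))
E=[p('LL',(210,175),(104,175)),p('LR',(261,175),(150,175)),p('RL',(361,173),(253,172)),p('RR',(414,173),(300,172))]
B=[p('bLL',(181,542),(162,545)),p('bLR',(225,542),(208,545)),p('bRL',(321,542),(305,542)),p('bRR',(367,542),(350,542))]
p('collar top ctr',((140+447)/2,240),((64+382)/2,240))
E=np.mean(E,0);B=np.mean(B,0);print(E,B,'len',np.linalg.norm((E-B)[:2]),'slope',(B-E)[2]/np.linalg.norm((E-B)[:2]),'axis',E+(B-E)*14/64)
E
```

```text
tip [0.5242 0.1217 0.0777] [0. 0.]
LL [0.5062 0.1302 0.0523] [0.0002 0.0002]
LR [0.5133 0.1322 0.0532] [0.0002 0.0002]
RL [0.5281 0.1362 0.0526] [0.0003 0.0003]
RR [0.5354 0.1383 0.0535] [0.0003 0.0003]
bLL [0.5227 0.0699 0.0549] [0. 0.]
bLR [0.5298 0.0715 0.0546] [0.0001 0.0001]
bRL [0.545  0.0755 0.0544] [0.0001 0.0001]
bRR [0.5522 0.0774 0.0545] [0.0001 0.0001]
collar top ctr [0.5239 0.1227 0.0495] [0.0002 0.0002]
[0.52074486 0.13423085 0.05289225] [0.53742673 0.0735968  0.05459702] len 0.06288698800941975 slope 0.027108431215439092 axis [0.52439402 0.12096716 0.05326517]
```

The ear on the axis is at 53.3 mm (level is 53) and the tip at 77.7 mm, so the collar is at about 40.3 mm. I'll retreat for a last check with the fixed cameras.

Call:
carry_out:
  moves:
    - [[0,0,40,0,0,0,15],[0,10,80,0,0,0,15],[-3,30,120,0,0,5,15],[-8,60,155,0,0,10,15],[-15,95,180,0,0,16,15],[-25,130,190,0,0,22,15],[-38,165,190,0,0,28,15],[-52,200,190,0,0,34,15],[-68,235,190,0,0,40,15],[-86,270,190,0,0,46,15]]

```text
t: 20.62
ee_pos: [0.3431, 0.3675, 0.2894]
tcp_rot: [0.61, 0.357, -0.357, -0.61]
contact_force: [0.4, -1.3, -0.6]
gripper_width: 0.0152
```

Call:
carry_out:
  moves:
    - [[-16,32,0,0,0,6,15],[-32,64,0,0,0,6,15],[-48,96,0,0,0,6,15],[-65,125,0,0,0,6,15],[-80,150,0,0,0,6,15],[-95,175,0,0,0,6,15],[-95,175,0,0,0,6,15],[-95,175,0,0,0,6,15]]

```text
t: 21.28
ee_pos: [0.2476, 0.5416, 0.2881]
tcp_rot: [0.592, 0.387, -0.388, -0.591]
contact_force: [0.7, -0.1, -0.2]
gripper_width: 0.015
```

```bash
python3 - <<'E'
from pl import *
print(observe()['t'],observe()['ee_pos'],observe()['contact_force'])
s=save('scene','s9');t=save('top','t9')
for n,a,b in(('0',load('scene0'),load('top0')),('9',s,t)):
    A=plate(a,(250,210))[0][0];B=plate(b,(275,178))[0][0]; print(n,A,B,tri([ray(a,*A),ray(b,*B)])[0])
    print(blobs(a,(200,170,300,255)),blobs(b,(225,120,330,230)))
d=cv2.absdiff(cv2.GaussianBlur(t['color'],(5,5),0),cv2.GaussianBlur(load('top0')['color'],(5,5),0)).max(2)
cv2.imwrite('pics/diff.png',np.hstack([cv2.convertScaleAbs(d,alpha=4)]))
E
```

```text
21.2833 [0.24755425 0.54162182 0.28805513] [ 0.73583232 -0.0805354  -0.23189829]
0 (249.64996337890625, 209.86358642578125) (275.30902099609375, 176.71304321289062) [ 0.56338253 -0.02198759  0.06522624]
[([209.0, 174.15], 13), ([252.38, 180.38], 13), ([282.2, 210.0], 10), ([240.12, 235.12], 8)] [([299.87, 150.47], 15), ([237.67, 162.12], 24), ([252.71, 216.1], 42)]
9 (248.86227416992188, 209.665283203125) (276.5282287597656, 175.80364990234375) [ 0.56438018 -0.02521774  0.07107829]
[([208.83, 174.17], 12), ([251.86, 179.07], 14), ([281.64, 208.91], 11), ([239.0, 236.0], 7)] [([301.07, 150.36], 14), ([238.6, 160.76], 25), ([311.5, 188.5], 4), ([253.58, 214.98], 43)]
```

View pics/t9.png

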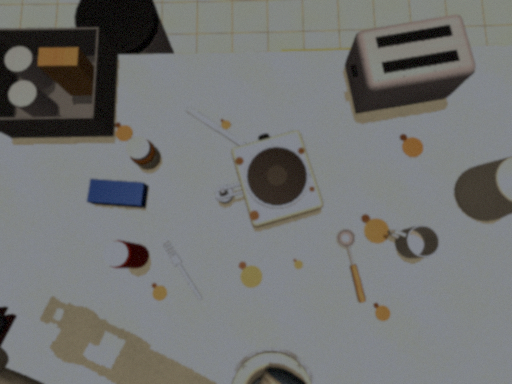

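View pics/diff.png

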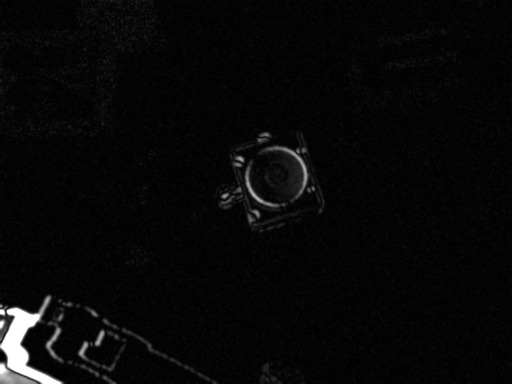

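The top view and the difference image show the bystanders unmoved. The plate rise from the fixed cameras (about 6 mm) looks smaller than the expected 11 mm, so I'll compare predicted pixel shifts.

```bash
python3 - <<'E'
from h import *
s=load('scene0');t=load('top0')
d=np.array([.25,-.968,0]);y=np.array([.968,.25,0]);z=np.array([0,0,1.])
rod=np.array([.5243,.1213,0]);O=rod+.23*d+.02*z
def pt(x,yy,zz,th): # body coords; th = low at rod
    # -x end low by th
    return O+yy*y+d*(x*np.cos(th)-zz*np.sin(th))+z*(x*np.sin(th)+zz*np.cos(th))
# body coords of points, from wrist near dots etc
import itertools
obs={'plate':((249.65,209.86),(248.86,209.67),(275.31,176.71),(276.53,175.80)),
'dotL':((252.38,180.38),(251.86,179.07),(252.71,216.1),(253.58,214.98)),
'dotR':((282.2,210.0),(281.64,208.91),(237.67,162.12),(238.6,160.76))}
body={'plate':(-.08,0,.056),'dotL':None,'dotR':None}
for n,X in(('dotL',[.4581,.040]),('dotR',[.608,.0775])):
    v=np.array(X+[0])-O; body[n]=(v@d,v@y,.046)
print(body)
for n,b in body.items():
  o=obs[n]; print(n,'obs scene',np.subtract(o[1],o[0]).round(2),'top',np.subtract(o[3],o[2]).round(2))
  for th0,th1 in((.075,0),(.06,0),(.075,.02),(.078,.012),(.07,-.01)):
    print('  ',th0,th1,(proj(s,pt(*b,th1))-proj(s,pt(*b,th0))).round(2),(proj(t,pt(*b,th1))-proj(t,pt(*b,th0))).round(2))
E
```

```text
{'plate': (-0.08, 0, 0.056), 'dotL': (np.float64(-0.16774212), np.float64(-0.08440659999999997), 0.046), 'dotR': (np.float64(-0.16656711999999999), np.float64(0.0700716), 0.046)}
plate obs scene [-0.79 -0.19] top [ 1.22 -0.91]
   0.075 0 [-0.92 -0.18] [ 1.49 -0.93]
   0.06 0 [-0.75 -0.14] [ 1.21 -0.74]
   0.075 0.02 [-0.67 -0.15] [ 1.08 -0.68]
   0.078 0.012 [-0.8  -0.17] [ 1.3  -0.81]
   0.07 -0.01 [-1.   -0.18] [ 1.61 -0.99]
dotL obs scene [-0.52 -1.31] top [ 0.87 -1.12]
   0.075 0 [-0.63 -1.47] [ 0.94 -0.94]
   0.06 0 [-0.52 -1.16] [ 0.78 -0.76]
   0.075 0.02 [-0.44 -1.09] [ 0.65 -0.68]
   0.078 0.012 [-0.54 -1.3 ] [ 0.8  -0.82]
   0.07 -0.01 [-0.7  -1.55] [ 1.04 -1.01]
dotR obs scene [-0.56 -1.09] top [ 0.93 -1.36]
   0.075 0 [-0.38 -1.23] [ 0.75 -1.54]
   0.06 0 [-0.32 -0.97] [ 0.63 -1.24]
   0.075 0.02 [-0.26 -0.92] [ 0.52 -1.12]
   0.078 0.012 [-0.31 -1.1 ] [ 0.63 -1.34]
   0.07 -0.01 [-0.43 -1.3 ] [ 0.84 -1.65]
```

I had measured that lever from the rod. The plate centre is only 80 mm from the pivot, so its expected rise is 5.9 mm, which matches the measured 5.9 mm. The checks agree with each other, so I'm handing in.

```bash
python3 -c "
from cell import *
job_done(); print(observe()['t'])"
```

```text
the job is handed in; nothing more can be done
the job is handed in; nothing more can be done
```

I gripped the collar from above and turned it counter-clockwise in six strokes, about 304° or 17 mm of rise, winding back between strokes. I then released it, moved the arm clear and handed the job in at about 21 s.

**Height:** In the last close pair of wrist views the ear on the rod's axis was at 53.3 mm (53 when level) and the rod tip at 77.7 mm (true 78). That puts the collar at about 40.3–40.6 mm, inside the 37–43 mm limit.

**Rotation:** The fixed cameras showed the plate centre rising 5.9 mm, which matches the turn count. The dot and plate shifts gave a rotation of about 0.067 rad, against 0.073 rad from the turn count.

**Surroundings:** The before-and-after top views showed no bystander moved, and the arm was touching nothing.

**Checks that disagreed:**
- The slope along the short ear read 0.027 rad low. I put this down to a bias of about 0.03 rad, since an earlier, wider pair of views also read low (0.056 rad).
- The wider wrist pair put the plate centre at 74–77 mm (level 76), and a slope fitted to the plate read 0.031 rad.
- The collar's top face read 1.5 mm higher than it should when level.
- The fixed cameras and the wrist camera differed by about 4 mm on where the rod stands.

I relied on the height measured against the rod tip. No independent tilt reading was fine enough to confirm the 0.012 rad limit on its own.

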